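Put the mushroom brush away, bring the scissors to the front and hold the caddy

TASK

I am done with the mushroom brush: stand it bristles down in the one empty cup of the revolving tool caddy, right down on the bottom, and let go of it. Then turn the caddy until the scissors stand squarely at the front, straight behind the middle of the clip tray, and finish with the gripper closed firmly on the caddy's top knob, holding it still so that I can pull the scissors out; do not let go at the end. Keep all the tools standing in their cups and leave everything else on the bench where it is.

Things in the scene. Friction and masses are not known exactly. Their poses are not given: they have to be found in the camera images.
- stand: Fixed plywood stand (215 x 215 x 16 mm) of the revolving tool caddy. Origin: on the turning axis, at bench level. Its x axis points to the caddy's back; FRONT is its -x side, where a shallow open tray of wire clips sticks out (215 mm wide, 68 mm deep, walls 22 mm high).
- front_spot (a point): Fixed point of the stand: where the middle of a cup's rim lies when that cup is squarely at the front (75 mm from the axis towards the tray, about 106 mm above the bench).
- carousel (a joint): Turn of the caddy's disc (radius 105 mm) with six equal upright steel cups, post and knob, rad, counter-clockwise from above. Endless both ways, light friction (0.06 N m), stays where left; reads 0 at every start. Cups: every 60 degrees at radius 75 mm, inner diameter 42, outer 47, floor 39 and rim 106 mm above the bench. Tools reach at most 175 mm above the bench.
- empty_cup (a point): Middle of the rim of the only cup that starts empty (106 mm above the bench); turns with the disc. Cup floor 67 mm below it.
- knob_grip (a point): Centre of the round wooden knob on top of the caddy's centre post, 227 mm above the bench, on the turning axis. Knob diameter 36 mm, 42 mm tall (206 to 248 mm above the bench), fixed to the disc, which turns with it; the post below is 14 mm thick.
- knob: The same round wooden knob; origin at the centre of its underside, 206 mm above the bench.
- brush: The mushroom brush, 135 mm tall, about 60 g, standing loose and upright on its bristles on the open bench at the start. Origin at the centre of its underside.
- brush_center (a point): Centre of the brush, half-way up (67.5 mm above its underside); z points up the handle. From below: bristles and round head, diameter 32 mm, up to 42 mm, a neck of 17 mm, and a round handle, diameter 23 mm, from 82 to 126 mm above the underside, rounded off at 135 mm.
- brush_foot (a point): Centre of the brush's underside (the bristle ends).
- scissors: The trimming scissors, the only tool with two finger loops: loose in one of the cups, blades down in a black blade guard (24 mm square foot), 136 mm tall, loops uppermost and side by side (together 63 mm wide, 7 mm thick). Which cup differs from start to start. Origin at the centre of the guard's underside.
- scissors_center (a point): Centre of the scissors, 68 mm above the guard's underside, about at the height of the cup's rim. The tools have some millimetres of play in their cups.
- marker: Felt marker, diameter 25 mm, 122 mm tall, cap down, loose in a cup. Origin at its underside.
- knife: Stem knife in its sheath, 26 x 20 mm, 125 mm tall, flat wooden handle up, loose in a cup. Origin at its underside.
- sprayer: Small white spray bottle, diameter 33 mm, 120 mm tall, loose in a cup. Origin at its underside.
- thermometer: Probe thermometer in its sheath, diameter 25 mm, 109 mm tall with a 48 mm wide T-shaped head, loose in a cup. Origin at its underside.
- mushroom_a: Loose shiitake lying gills up on the bench, 58 mm wide, 41 mm high. Bystander.
- mushroom_b: Smaller loose shiitake lying gills up on the bench, 48 mm wide, 34 mm high. Bystander.
- tape_roll: Roll of tape lying flat on the bench, 90 mm wide, 24 mm high. Bystander.
- punnet: Blue open punnet of mushrooms, 150 x 110 x 55 mm, on the bench. Bystander.
- scale: White digital kitchen scale, 240 x 170 x 43 mm, fixed on the bench. Origin at the centre of its underside. Bystander.

How it is judged:
By the outcome, as a careful person would: the job done as asked, in the order asked, and still so for the second after the job is handed in, while the arm keeps its last pose, push and grip.
It also fails if it takes over 54 s, if anything falls off the work surface, if the arm or the gripper's body presses on something with over 40 N, if the wrist force passes 120 N, or if a joint passes its speed limit or range.

ROBOT

A 6-joint arm with a two-finger parallel gripper is mounted at the origin on the work surface. World frame = base frame: x ahead of the robot, y to its left, z up, the work surface at z = 0. Lengths are in mm, angles in rad, forces in N, time in s.
With the tool pointing down it reaches from about 400 to 925 mm from the base axis. Payload 12.5 kg.
Tool frame: the origin (TCP) lies midway between the tips of the shut fingers; the grasp point (between the pads) lies 19 mm behind it; z points along the fingers, y is the line along which they close (so a half turn about z gives the same grasp; the last joint's range is limited). The gripper opens to 95 mm and grips with 3 to 60 N. Pads are 20 mm wide; open, the fingers measure 119 mm over their backs; the gripper's body (75 mm by 180 mm) begins 59 mm behind the grasp point.
Start: joints at [-1.319, 0.491, 1.559, -0, 1.092, -0.106], TCP at [218.908, -585.428, 214.661] pointing down, gripper open.
Joint ranges: [-3.1, 3.1], [-0.84, 2.19], [0.05, 2.79], [-1.13, 4.28], [0.06, 2.93], [-2.69, 2.69]. Speed limits (rad/s): [2.22, 2.22, 2.79, 3.14, 3.14, 3.14].

INTERFACE

Orientations are given as [roll, pitch, yaw] about the fixed x, y, z axes, in that order (R = Rz(yaw) Ry(pitch) Rx(roll)).
In Python, from cell import state, read_camera, camera_info, env gives the robot as it stands.
- The arm moves only by the tool move_arm, never from a script. Its argument "commands" is a list of rows, each a list of 3 entries, a list of its own where there are three numbers: the shift along the world's x, y, z in cm, then the turn, a rotation vector about the world's x, y, z in degrees, then the opening, from 0 (shut) to 1 (fully open). A call has 1 to 10 rows; each row shifts and turns the commanded pose from where the row before left it; what a row does not reach is not made up. A row lasts 1/10 s, in which the tool goes at most 50 mm and 8.59 degrees, less where a joint would pass 70% of its speed; a pose out of reach is approached as far as the arm can. A call with a gripper value outside its range is refused whole. The fingers move at their own pace and stop on an object; the grip force is fixed at half the most. Time passes only in rows, so rows that do not move let the fingers close. It gives the time, the measured TCP pose, the force, the opening and the grip force at its end, in the units of the state.
- state(): the state, without advancing time (a new reading comes with each control period).
- read_camera(name): name is "side" or "top"; returns the picture (384x512x3 uint8, blue, green, red); there is no depth.
- camera_info(name): a dict with "K" (3x3 intrinsics, pixels), "cam_to_world" (4x4, takes a point from camera to world coordinates). Camera axes: x right, y down, z forward; pixel columns grow to the right and rows downward; lengths in mm; the calibration is good to about 2 mm. A picture is of the moment at which its call begins. camera_info takes no time and is no camera call.
- env.job_done(): hands the job in; it is judged then, once.
The state is a dict: "t": time; "joints": joint angles; "qvel": joint speeds; "tau": joint torques, N m; "eef_pos": TCP position; "tcp_rot": TCP orientation; "ft_force": force on the tool from outside, world axes, zero at the start; "moment": the same for the moment, N m; "opening": opening from 0.0 (shut) to 1.0 (fully open); "grip_force": force on a finger pad.
Only numpy, scipy, OpenCV 4.12 (cv2) and the standard library are available. Lean on these libraries where they do the work, as an engineer would, in place of code of your own. Each camera call takes 0.05 s, during which the arm holds its last target. There are 200 camera calls.

## Working session

There is one attempt and no reset: what is moved stays moved. The work goes in short steps, Python scripts to look and compute and a tool call to move; the robot and the scene stay as the last step left them, time stands still between calls to the robot, and variables do not carry over. Pictures are saved under pics/ and viewed, at most 13 in all, crops included, and the job is handed in when it is done.

Besides the shell and the picture viewer there is one more tool, called after "Emit:" as name([rows], argument=value, ...), one row to a line, values as JSON. move_arm: Moves the arm, as the interface text tells. Its arguments: {"type":"object","properties":{"commands":{"type":"array"}},"required":["commands"]}

```bash
mkdir -p pics
cat > h.py <<'E'
import numpy as np, cv2
from cell import state, read_camera, camera_info, env
def ray(n,u,v):
    c=camera_info(n);K=np.array(c["K"]);T=np.array(c["cam_to_world"])
    return T[:3,3],T[:3,:3]@np.linalg.inv(K)@np.array([u,v,1.])
def atz(n,u,v,z):
    o,d=ray(n,u,v);return (o+d*(z-o[2])/d[2]).round(1)
def proj(n,p):
    c=camera_info(n);K=np.array(c["K"]);T=np.linalg.inv(np.array(c["cam_to_world"]))
    q=K@(T[:3,:3]@np.array(p,float)+T[:3,3]);return (q[:2]/q[2]).round(1)
E
python3 - <<'E'
from h import *
for n in("top","side"):
    cv2.imwrite(f"pics/{n}0.png",cv2.resize(read_camera(n),(800,600),interpolation=cv2.INTER_CUBIC)); c=camera_info(n);print(n,np.array(c["cam_to_world"]).round(2).tolist(),np.array(c["K"]).tolist())
print(state())
E
```

```text
top [[0.01, -0.99, 0.15, 322.61], [-1.0, -0.01, 0.02, -31.36], [-0.02, -0.15, -0.99, 1718.91], [0.0, 0.0, 0.0, 1.0]] [[473.9570619049249, 0.0, 255.1112925134598], [0.0, 473.9570619049249, 186.11662398293163], [0.0, 0.0, 1.0]]
side [[-0.99, -0.09, 0.07, 457.08], [-0.12, 0.76, -0.64, 746.41], [0.01, -0.64, -0.77, 1084.29], [0.0, 0.0, 0.0, 1.0]] [[432.4355551523334, 0.0, 263.86532014027813], [0.0, 432.4355551523334, 187.595500792237], [0.0, 0.0, 1.0]]
{'t': 0.1, 'joints': array([-1.31856712e+00,  4.91484381e-01,  1.55938050e+00, -1.54006753e-05,
        1.09168636e+00, -1.05619892e-01]), 'qvel': array([-0.00067287, -0.00317161, -0.00124048,  0.00072358,  0.00132256,
        0.00067199]), 'tau': array([ 3.57057375e-03, -6.13625407e+01, -2.58606452e+01,  6.94282958e-02,
        4.70296293e-02, -3.47194316e-05]), 'eef_pos': array([ 218.86674206, -585.20310596,  214.13219389]), 'tcp_rot': array([-3.14063796e+00, -8.74749338e-05,  3.57856158e-01]), 'ft_force': array([-0.49111843, -0.41627755, -0.52622116]), 'moment': array([ 0.00251744, -0.01940285,  0.00520007]), 'grip_force': 0.0, 'opening': 0.9997378232693618}
```

View pics/top0.png

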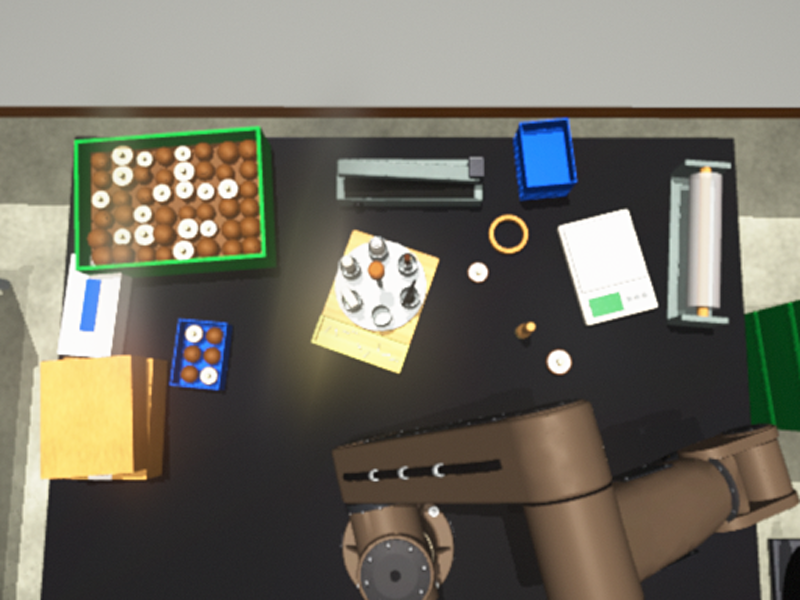

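View pics/side0.png

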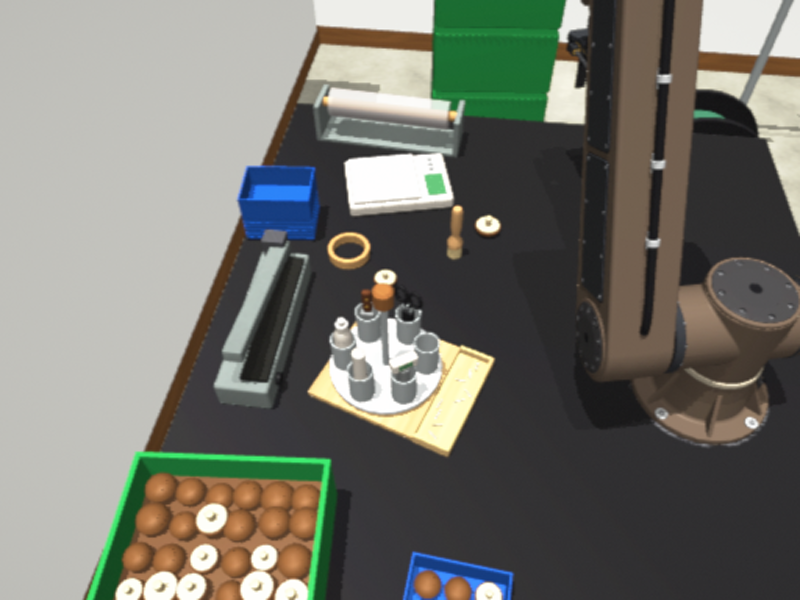

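The top view shows the caddy at about (380,290), its tray at the lower left and the brush at (527,330). In the side view the scissors are at (407,300), the empty cup at (426,352) and the knob at (382,293). I'll enlarge both.

Run:
```python
from h import *
a=cv2.imread("pics/top0.png");
t=read_camera("top")[140:244,195:365]; s=read_camera("side")[125:295,190:325]
cv2.imwrite("pics/topc.png",cv2.resize(t,None,fx=4.7,fy=4.7,interpolation=cv2.INTER_CUBIC))
cv2.imwrite("pics/sidec.png",cv2.resize(s,None,fx=3.5,fy=3.5,interpolation=cv2.INTER_CUBIC))
```

```text
(no output)
```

View pics/topc.png

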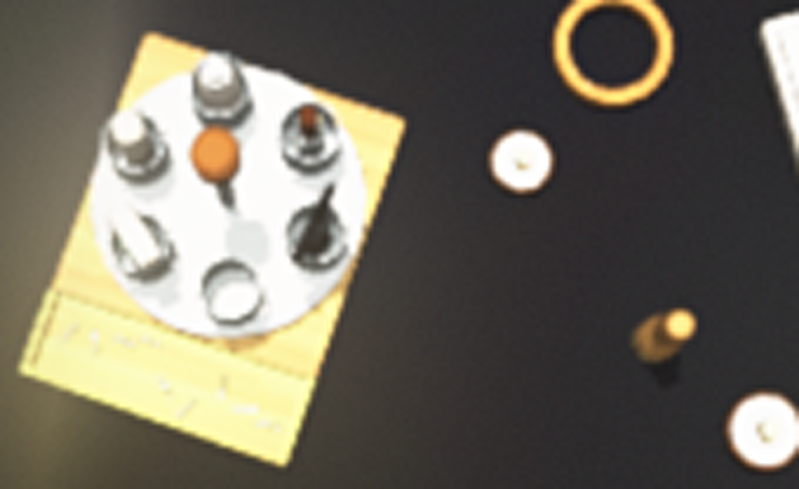

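View pics/sidec.png

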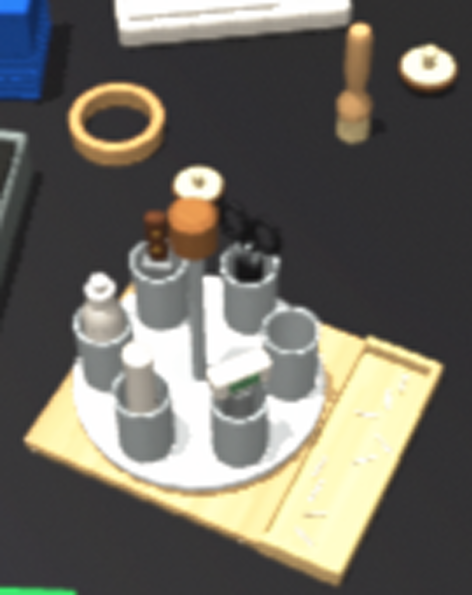

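```bash
cat > m.py <<'E'
from h import *
from scipy.optimize import least_squares
T=lambda x,y:((x+.5)/4.7+194.5,(y+.5)/4.7+139.5)
S=lambda x,y:((x+.5)/3.5+189.5,(y+.5)/3.5+124.5)
# stand-frame points
obs=[("top",T(146,33),("s",107.5,107.5,16)),("top",T(406,122),("s",107.5,-107.5,16)),
("top",T(20,372),("s",-175.5,107.5,22)),("top",T(287,466),("s",-175.5,-107.5,22)),
("side",S(441,367),("s",-175.5,-107.5,22)),("side",S(340,580),("s",-175.5,107.5,22)),("side",S(28,440),("s",107.5,107.5,16)),
("top",T(217,152),("s",0,0,248)),("side",S(194,208),("s",0,0,248)),
("top",T(234,291),("c",0,106)),("side",S(291,329),("c",0,106)),
("top",T(310,137),("c",2,106)),("top",T(316,237),("c",1,106)),("top",T(141,245),("c",5,106)),("top",T(136,148),("c",4,106)),
("side",S(158,262),("c",2,106)),("side",S(250,268),("c",1,106)),("side",S(144,390),("c",4,106)),("side",S(103,330),("c",3,106))]
def pt(p,g):
    x,y,ps,pc=p
    if g[0]=="s":
        c,s=np.cos(ps),np.sin(ps);return x+c*g[1]-s*g[2],y+s*g[1]+c*g[2],g[3]
    a=pc+g[1]*np.pi/3;return x+75*np.cos(a),y+75*np.sin(a),g[2]
f=lambda p:np.concatenate([proj(n,pt(p,g))-uv for n,uv,g in obs])
r=least_squares(f,[590,20,-.25,3.1],loss="soft_l1",diff_step=1e-3)
print(r.x.round(4)[:2],np.degrees(r.x[2:]).round(2)); print(r.fun.reshape(-1,2).round(1).tolist())
for i in range(6):print(i,np.round(pt(r.x,("c",i,106)),1))
print("front",np.round(pt(r.x,("s",-75,0,106)),1))
b=least_squares(lambda p:np.concatenate([proj("top",(p[0],p[1],128))-T(682,324),proj("side",(p[0],p[1],128))-S(359,33),proj("side",(p[0],p[1],0))-S(352,137)]),[500,-250],diff_step=1e-3)
print("brush",b.x,b.fun.round(1)); print(atz("top",*T(764,430),30),atz("top",*T(521,161),25))
E
python3 m.py
```

```text
[583.9177  44.5227] [-18.88 184.23]
[[0.0, 0.1], [-0.1, 0.0], [-0.2, 0.3], [-0.5, 0.2], [0.7, -1.1], [0.4, -2.4], [-0.7, -0.8], [-0.6, 0.4], [0.0, 0.1], [-0.8, -0.4], [0.5, -0.4], [-0.3, -1.2], [-0.0, -1.0], [-0.5, -0.2], [-0.6, -1.0], [0.3, -1.1], [0.0, -1.8], [0.1, 0.0], [0.6, -2.8]]
0 [509.1  39.  106. ]
1 [551.3 -23.  106. ]
2 [626.1 -17.5 106. ]
3 [658.7  50.1 106. ]
4 [616.5 112.1 106. ]
5 [541.7 106.5 106. ]
front [513.   68.8 106. ]
brush [ 482.65157043 -282.97228174] [-0.7  0.3 -0.1  0.3 -0.1 -2. ]
[ 413.7 -361.3   30. ] [ 619.1 -180.4   25. ]
```

The caddy axis is at (584,44.5), the empty cup at 184°, the scissors at 244° and the front at 161°. That means a turn of about −83°. The brush is at (483,−283). I'll move above it first.

Emit:
move_arm([
  [[2.64, 3.02, 0], [0, 0, -1.63], 0.7],
  [[2.64, 3.02, 0], [0, 0, -1.63], 0.7],
  [[2.64, 3.02, 0], [0, 0, -1.63], 0.7],
  [[2.64, 3.02, 0], [0, 0, -1.63], 0.7],
  [[2.64, 3.02, 0], [0, 0, -1.63], 0.7],
  [[2.64, 3.02, 0], [0, 0, -1.63], 0.7],
  [[2.64, 3.02, 0], [0, 0, -1.63], 0.7],
  [[2.64, 3.02, 0], [0, 0, -1.63], 0.7],
  [[2.64, 3.02, 0], [0, 0, -1.63], 0.7],
  [[2.64, 3.02, 0], [0, 0, -1.63], 0.7],
])

```text
t: 1.2
eef_pos: [483.8, -282.0, 214.7]
tcp_rot: [3.142, 0.0, 0.072]
ft_force: [0.4, -0.3, -0.0]
opening: 0.7
grip_force: 0.0
```

Emit:
move_arm([
  [[0, 0, 0], [0, 0, 0], 0.7],
  [[0, 0, -2.0], [0, 0, 0], 0.7],
  [[0, 0, -2.0], [0, 0, 0], 0.7],
  [[0, 0, 0], [0, 0, 0], 0.7],
  [[0, 0, 0], [0, 0, 0], 0.7],
])

```text
t: 1.7
eef_pos: [482.7, -283.9, 174.9]
tcp_rot: [-3.141, 0.0, 0.073]
ft_force: [0.9, -0.6, 0.7]
opening: 0.7
grip_force: 0.0
```

Run:
```python
from h import *
s=state();p=s["eef_pos"];print(p,s["tcp_rot"])
i=read_camera("side")
print(proj("side",p),proj("side",[483,-283,128]),proj("side",[483,-283,0]))
cv2.imwrite("pics/a.png",cv2.resize(i[90:200,220:400],None,fx=4.4,fy=4.4,interpolation=cv2.INTER_CUBIC))
```

```text
[ 482.71806721 -283.87843192  174.91638231] [-3.14145535e+00  3.74586568e-04  7.29938951e-02]
[293.  123.2] [292.  134.4] [290.  161.8]
```

View pics/a.png

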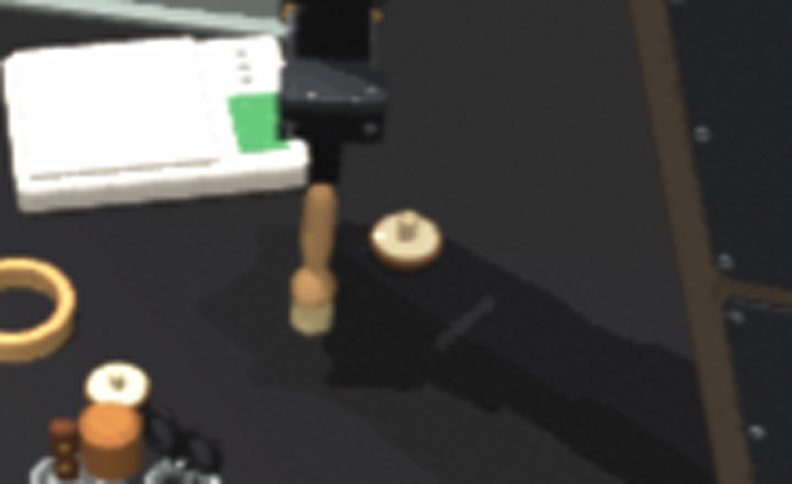

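The brush top (320,190) sits right under the fingers (324,170), and the body is narrow in x, so its long side lies along the closing line as assumed. I'll descend and grip.

Emit:
move_arm([
  [[0, 0, -2.0], [0, 0, 0], 0.7],
  [[0, 0, -2.0], [0, 0, 0], 0.7],
  [[0, 0, -2.0], [0, 0, 0], 0.7],
  [[0, 0, -1.6], [0, 0, 0], 0.7],
  [[0, 0, -0.8], [0, 0, 0], 0.7],
  [[0, 0, 0], [0, 0, 0], 0.7],
  [[0, 0, 0], [0, 0, 0], 0.4],
  [[0, 0, 0], [0, 0, 0], 0],
  [[0, 0, 0], [0, 0, 0], 0],
  [[0, 0, 0], [0, 0, 0], 0],
])

```text
t: 2.75
eef_pos: [483.1, -283.6, 91.2]
tcp_rot: [3.141, -0.001, 0.073]
ft_force: [-0.6, -0.1, 0.0]
opening: 0.418
grip_force: 0.0
```

Emit:
move_arm([
  [[0, 0, 0], [0, 0, 0], 0],
  [[0, 0, 0], [0, 0, 0], 0],
  [[0, 0, 0], [0, 0, 0], 0],
  [[0, 0, 0], [0, 0, 0], 0],
])

```text
t: 3.15
eef_pos: [482.9, -283.4, 90.7]
tcp_rot: [3.141, -0.0, 0.073]
ft_force: [-0.6, -0.2, 0.8]
opening: 0.234
grip_force: 30.0
```

Emit:
move_arm([
  [[0, 0, 2.0], [0, 0, 0], 0],
  [[0, 0, 4.0], [0, 0, 0], 0],
  [[0, 0, 4.0], [0, 0, 0], 0],
  [[0, 0, 4.0], [0, 0, 0], 0],
  [[0, 0, 3.5], [0, 0, 0], 0],
  [[0, 1.0, 1.0], [0, 0, 0], 0],
  [[0.2, 2.5, 0], [0, 0, 0], 0],
  [[0.2, 3.5, 0], [0, 0, 0], 0],
  [[0.3, 3.5, 0], [0, 0, 0], 0],
  [[0.3, 3.5, 0], [0, 0, 0], 0],
])

```text
t: 4.15
eef_pos: [492.3, -141.7, 274.7]
tcp_rot: [-3.141, 0.001, 0.073]
ft_force: [1.8, 0.0, -1.2]
opening: 0.236
grip_force: 30.0
```

Emit:
move_arm([
  [[0.3, 3.5, 0], [0, 0, 0], 0],
  [[0.3, 3.5, 0], [0, 0, 0], 0],
  [[0.3, 3.5, 0], [0, 0, 0], 0],
  [[0.3, 3.5, 0], [0, 0, 0], 0],
  [[0.2, 2.5, 0], [0, 0, 0], 0],
  [[0.2, 1.2, 0], [0, 0, 0], 0],
  [[0, 0, 0], [0, 0, 0], 0],
  [[0, 0, -2.5], [0, 0, 0], 0],
  [[0, 0, -2.5], [0, 0, 0], 0],
  [[0, 0, 0], [0, 0, 0], 0],
])

```text
t: 5.15
eef_pos: [507.5, 32.5, 223.0]
tcp_rot: [-3.141, 0.005, 0.072]
ft_force: [0.3, -0.0, -0.9]
opening: 0.232
grip_force: 30.0
```

Run:
```python
from h import *
s=state();p=s["eef_pos"];print(p,s["tcp_rot"],s["grip_force"])
a=read_camera("side")[120:260,210:350];
for q in ([p[0],p[1],p[2]-91],[509,39,106]):print((proj("side",q)-[210,120])*4)
a=cv2.resize(a,None,fx=4,fy=4,interpolation=cv2.INTER_CUBIC)
cv2.imwrite("pics/b.png",a)
```

```text
[507.51107884  32.53930951 223.02587088] [-3.14117976  0.00535318  0.0723142 ] 29.985040985047817
[257.6 363.2]
[253.6 392.8]
```

View pics/b.png

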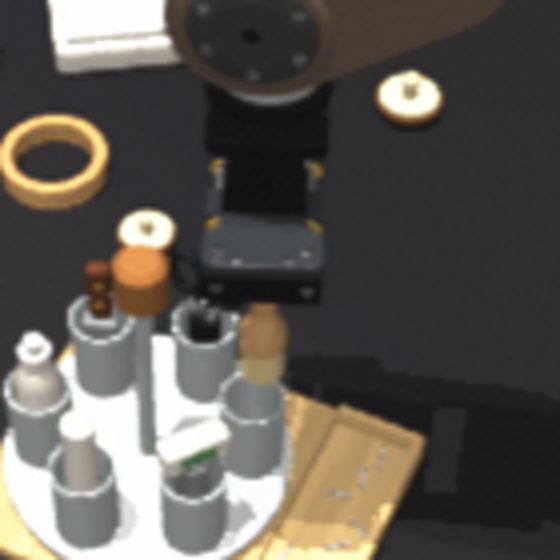

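The bristle foot at about (262,367) hangs above the cup rim, centred at about (253,393). I'll correct the position, lower to just above the rim and look closer.

Emit:
move_arm([
  [[0.2, 0.65, 0], [0, 0, 0], 0],
  [[0, 0, -1.0], [0, 0, 0], 0],
  [[0, 0, -0.4], [0, 0, 0], 0],
  [[0, 0, 0], [0, 0, 0], 0],
  [[0, 0, 0], [0, 0, 0], 0],
])

```text
t: 5.7
eef_pos: [510.9, 40.1, 211.8]
tcp_rot: [3.141, -0.0, 0.073]
ft_force: [-0.5, 0.3, -1.3]
opening: 0.238
grip_force: 30.0
```

Run:
```python
from h import *
s=state();p=s["eef_pos"];print(p,s["tcp_rot"],s["grip_force"])
o=np.array([245,185]);a=read_camera("side")[185:245,245:300];
pp=lambda q:(proj("side",q)-o+.5)*10
for q in ([p[0],p[1],p[2]-91],[p[0]-16,p[1],p[2]-91],[p[0]+16,p[1],p[2]-91],[509,39,106],[509-23.5,39,106],[509+23.5,39,106],[509,39-23.5,106],[509,39+23.5,106]):print(pp(q))
cv2.imwrite("pics/c.png",cv2.resize(a,None,fx=10,fy=10,interpolation=cv2.INTER_CUBIC))
```

```text
[510.93930586  40.06406992 211.77799712] [ 3.14147491e+00 -6.18558761e-05  7.33768923e-02] 29.984798887744546
[283. 308.]
[340. 314.]
[225. 302.]
[289. 337.]
[373. 346.]
[205. 329.]
[298. 270.]
[280. 406.]
```

View pics/c.png

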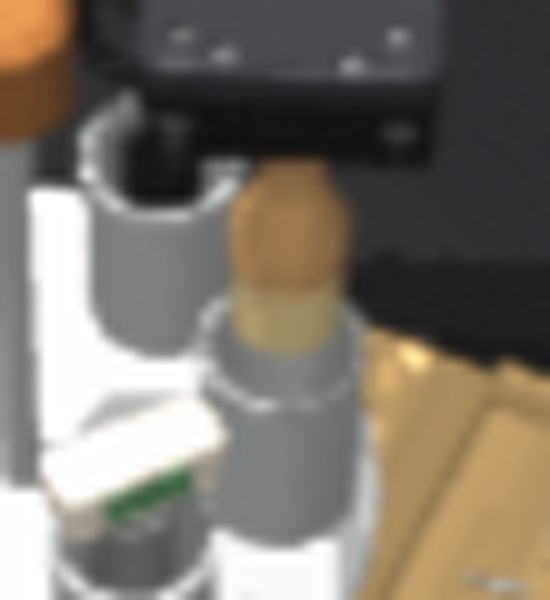

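The foot (centre u 288) projects about 1–1.5 mm off the cup centre (u 282, rim bottom v 405), well within the 5 mm clearance. I'll lower it in.

Emit:
move_arm([
  [[0.1, -0.05, -0.5], [0, 0, 0], 0],
  [[0, 0, -1.0], [0, 0, 0], 0],
  [[0, 0, -1.0], [0, 0, 0], 0],
  [[0, 0, -1.0], [0, 0, 0], 0],
  [[0, 0, 0], [0, 0, 0], 0],
  [[0, 0, 0], [0, 0, 0], 0],
])

```text
t: 6.35
eef_pos: [511.9, 39.6, 176.3]
tcp_rot: [3.142, 0.001, 0.073]
ft_force: [0.4, -0.6, -0.4]
opening: 0.233
grip_force: 30.0
```

Emit:
move_arm([
  [[0, 0, -1.0], [0, 0, 0], 0],
  [[0, 0, -1.0], [0, 0, 0], 0],
  [[0, 0, -1.0], [0, 0, 0], 0],
  [[0, 0, -0.7], [0, 0, 0], 0],
  [[0, 0, -0.3], [0, 0, 0], 0],
  [[0, 0, 0], [0, 0, 0], 0],
  [[0, 0, 0], [0, 0, 0], 0],
])

```text
t: 7.05
eef_pos: [512.0, 39.6, 136.8]
tcp_rot: [3.141, -0.0, 0.073]
ft_force: [0.7, 0.3, -0.2]
opening: 0.233
grip_force: 30.0
```

Emit:
move_arm([
  [[0, 0, -0.3], [0, 0, 0], 0],
  [[0, 0, -0.2], [0, 0, 0], 0],
  [[0, 0, -0.1], [0, 0, 0], 0],
  [[0, 0, 0], [0, 0, 0], 0],
  [[0, 0, 0], [0, 0, 0], 0],
])

```text
t: 7.55
eef_pos: [511.9, 39.6, 130.7]
tcp_rot: [3.141, -0.0, 0.073]
ft_force: [-0.5, 0.2, -0.6]
opening: 0.238
grip_force: 30.0
```

Emit:
move_arm([
  [[0, 0, -0.1], [0, 0, 0], 0],
  [[0, 0, 0], [0, 0, 0], 0],
  [[0, 0, 0], [0, 0, 0], 0],
])

```text
t: 7.85
eef_pos: [512.0, 39.6, 129.7]
tcp_rot: [3.141, -0.0, 0.073]
ft_force: [0.8, 0.0, -0.5]
opening: 0.235
grip_force: 30.0
```

Emit:
move_arm([
  [[0, 0, -0.1], [0, 0, 0], 0],
  [[0, 0, 0], [0, 0, 0], 0],
  [[0, 0, 0], [0, 0, 0], 0.28],
  [[0, 0, 0], [0, 0, 0], 0.33],
  [[0, 0, 0], [0, 0, 0], 0.38],
  [[0, 0, 0], [0, 0, 0], 0.38],
  [[0, 0, 0], [0, 0, 0], 0.38],
])

```text
t: 8.55
eef_pos: [511.9, 39.6, 128.6]
tcp_rot: [3.142, 0.0, 0.073]
ft_force: [-0.2, 0.1, -0.7]
opening: 0.381
grip_force: 0.0
```

Emit:
move_arm([
  [[0, 0, 1.0], [0, 0, 0], 0.38],
  [[0, 0, 2.0], [0, 0, 0], 0.38],
  [[0, 0, 3.0], [0, 0, 0], 0.38],
  [[0, 0, 4.0], [0, 0, 0], 0.38],
  [[0, 0, 4.0], [0, 0, 0], 0.38],
  [[0, 0, 2.0], [0, 0, 0], 0.5],
  [[-2, -2, 0], [0, 0, 5], 0.7],
  [[-2, -3, 0], [0, 0, 8], 0.7],
  [[-2, -3, 0], [0, 0, 8], 0.7],
  [[-2, -3, 0], [0, 0, 8], 0.7],
])

```text
t: 9.55
eef_pos: [430.9, -71.2, 289.4]
tcp_rot: [3.141, -0.0, 0.586]
ft_force: [0.2, -0.1, 0.6]
opening: 0.687
grip_force: 0.0
```

Emit:
move_arm([
  [[-2, -4, 0], [0, 0, 8], 0.7],
  [[0, -4, 0], [0, 0, 8], 0.7],
  [[0, -3, 0], [0, 0, 8], 0.7],
  [[0, -2, 0], [0, 0, 7], 0.7],
  [[0, 0, 0], [0, 0, 0], 0.7],
])

```text
t: 10.05
eef_pos: [413.9, -197.8, 289.1]
tcp_rot: [3.141, 0.0, 1.105]
ft_force: [0.0, 0.3, -0.3]
opening: 0.701
grip_force: 0.0
```

Run:
```python
from h import *
s=state();p=s["eef_pos"];print(p,s["tcp_rot"],s["joints"])
a=cv2.resize(read_camera("side")[155:295,190:325],None,fx=3.5,fy=3.5,interpolation=cv2.INTER_CUBIC);b=cv2.resize(read_camera("top")[140:244,195:280],None,fx=3.8,fy=3.8,interpolation=cv2.INTER_CUBIC)
c=np.zeros((490,a.shape[1]+b.shape[1],3),np.uint8);c[:a.shape[0],:a.shape[1]]=a;c[:b.shape[0],a.shape[1]:]=b
print(a.shape)
cv2.imwrite("pics/d.png",c)
```

```text
[ 413.8926965  -197.77141297  289.12293355] [3.14101370e+00 3.21990390e-04 1.10460331e+00] [-5.89768876e-01  1.71608872e-01  1.83872324e+00 -2.74317513e-04
  1.13064632e+00 -1.23459144e-01]
(490, 472, 3)
```

View pics/d.png

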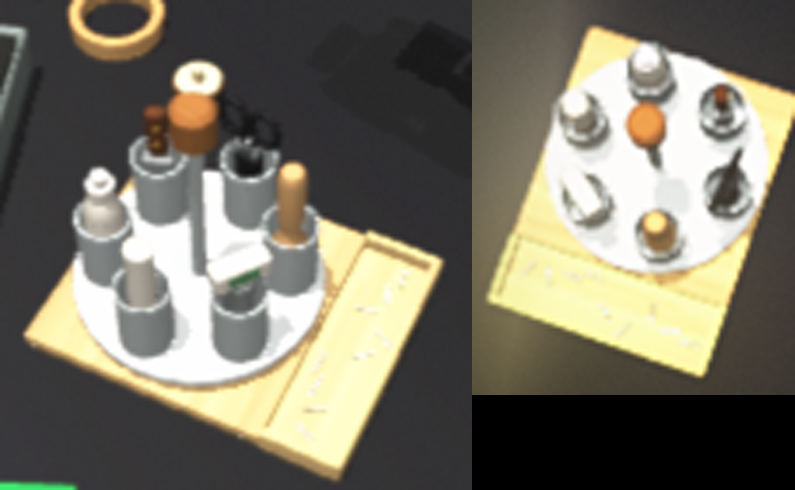

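The brush stands in its cup and the caddy hasn't turned. Next the knob, with yaw at 63°.

Emit:
move_arm([
  [[1.2, 1.73, 0], [0, 0, 0], 0.7],
  [[2.2, 3.15, 0], [0, 0, 0], 0.7],
  [[2.2, 3.15, 0], [0, 0, 0], 0.7],
  [[2.2, 3.15, 0], [0, 0, 0], 0.7],
  [[2.2, 3.15, 0], [0, 0, 0], 0.7],
  [[2.2, 3.15, 0], [0, 0, 0], 0.7],
  [[2.2, 3.15, 0], [0, 0, 0], 0.7],
  [[1.6, 2.3, 0], [0, 0, 0], 0.7],
  [[1.0, 1.3, 0], [0, 0, 0], 0.7],
  [[0, 0, 0], [0, 0, 0], 0.7],
])

```text
t: 11.15
eef_pos: [584.3, 48.4, 288.5]
tcp_rot: [-3.141, 0.0, 1.106]
ft_force: [-0.8, 0.7, 0.3]
opening: 0.699
grip_force: 0.0
```

Emit:
move_arm([
  [[0, 0, -1.5], [0, 0, 0], 0.7],
  [[0, 0, -1.5], [0, 0, 0], 0.7],
  [[0, 0, 0], [0, 0, 0], 0.7],
])

```text
t: 11.45
eef_pos: [582.7, 45.7, 257.4]
tcp_rot: [-3.139, 0.001, 1.103]
ft_force: [-0.4, 0.3, 1.0]
opening: 0.7
grip_force: 0.0
```

Run:
```python
from h import *
s=state();p=s["eef_pos"];print(p,s["tcp_rot"],s["joints"])
a=read_camera("side")[115:255,190:325]
print((proj("side",[584,44.5,248])-[190,115]+.5)*4,(proj("side",p)-[190,115]+.5)*4)
cv2.imwrite("pics/e.png",cv2.resize(a,None,fx=4,fy=4,interpolation=cv2.INTER_CUBIC))
```

```text
[582.67451066  45.70202603 257.37200159] [-3.13893847e+00  1.46581376e-03  1.10289785e+00] [-3.46173728e-02  3.93959253e-01  1.60347169e+00 -2.36941546e-04
  1.14718606e+00  4.33380774e-01]
[222.4 278.4] [223.6 270.4]
```

View pics/e.png

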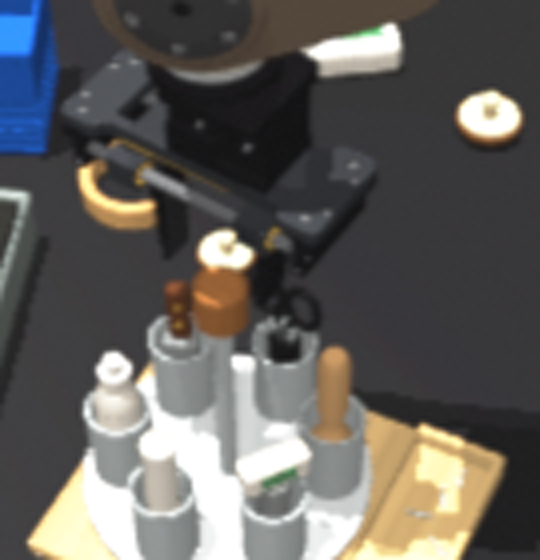

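The knob (221,285) lies between the fingers (about 170 and 268). I'll descend and grip it.

Emit:
move_arm([
  [[0.1, -0.1, -1.2], [0, 0, 0], 0.7],
  [[0, 0, -1.5], [0, 0, 0], 0.7],
  [[0, 0, -1.4], [0, 0, 0], 0.7],
  [[0, 0, -0.8], [0, 0, 0], 0.7],
  [[0, 0, 0], [0, 0, 0], 0.7],
  [[0, 0, 0], [0, 0, 0], 0.5],
  [[0, 0, 0], [0, 0, 0], 0.42],
  [[0, 0, 0], [0, 0, 0], 0],
  [[0, 0, 0], [0, 0, 0], 0],
  [[0, 0, 0], [0, 0, 0], 0],
])

```text
t: 12.5
eef_pos: [585.1, 45.4, 210.0]
tcp_rot: [3.141, -0.0, 1.104]
ft_force: [-0.4, -0.0, 2.2]
opening: 0.376
grip_force: 30.0
```

Emit:
move_arm([
  [[0, 0, 0], [0, 0, 0], 0],
  [[0, 0, 0], [0, 0, 0], 0],
  [[0, 0, 0], [0, 0, 0], 0],
])

```text
t: 12.8
eef_pos: [585.1, 45.4, 209.9]
tcp_rot: [3.141, -0.0, 1.104]
ft_force: [-1.4, -0.7, 4.2]
opening: 0.372
grip_force: 30.0
```

Gripped. Now a slow clockwise turn of 78°, then a measurement.

Emit:
move_arm([
  [[0, 0, 0], [0, 0, -1], 0],
  [[0, 0, 0], [0, 0, -2], 0],
  [[0, 0, 0], [0, 0, -3], 0],
  [[0, 0, 0], [0, 0, -3], 0],
  [[0, 0, 0], [0, 0, -3], 0],
  [[0, 0, 0], [0, 0, -3], 0],
  [[0, 0, 0], [0, 0, -3], 0],
  [[0, 0, 0], [0, 0, -3], 0],
  [[0, 0, 0], [0, 0, -3], 0],
  [[0, 0, 0], [0, 0, -3], 0],
])

```text
t: 13.8
eef_pos: [585.1, 45.4, 209.9]
tcp_rot: [3.141, -0.0, 0.63]
ft_force: [-1.6, -0.1, 5.2]
opening: 0.37
grip_force: 30.0
```

Emit:
move_arm([
  [[0, 0, 0], [0, 0, -3], 0],
  [[0, 0, 0], [0, 0, -3], 0],
  [[0, 0, 0], [0, 0, -3], 0],
  [[0, 0, 0], [0, 0, -3], 0],
  [[0, 0, 0], [0, 0, -3], 0],
  [[0, 0, 0], [0, 0, -3], 0],
  [[0, 0, 0], [0, 0, -3], 0],
  [[0, 0, 0], [0, 0, -3], 0],
  [[0, 0, 0], [0, 0, -3], 0],
  [[0, 0, 0], [0, 0, -3], 0],
])

```text
t: 14.8
eef_pos: [585.2, 45.3, 209.9]
tcp_rot: [3.141, -0.0, 0.107]
ft_force: [-2.0, -0.4, 5.9]
opening: 0.372
grip_force: 30.0
```

Emit:
move_arm([
  [[0, 0, 0], [0, 0, -3], 0],
  [[0, 0, 0], [0, 0, -3], 0],
  [[0, 0, 0], [0, 0, -3], 0],
  [[0, 0, 0], [0, 0, -3], 0],
  [[0, 0, 0], [0, 0, -3], 0],
  [[0, 0, 0], [0, 0, -3], 0],
  [[0, 0, 0], [0, 0, -2], 0],
  [[0, 0, 0], [0, 0, -1], 0],
  [[0, 0, 0], [0, 0, 0], 0],
  [[0, 0, 0], [0, 0, 0], 0],
])

```text
t: 15.8
eef_pos: [585.1, 45.3, 210.0]
tcp_rot: [3.141, -0.0, -0.258]
ft_force: [-2.2, -0.9, 5.3]
opening: 0.372
grip_force: 30.0
```

Run:
```python
from h import *
s=state();p=s["eef_pos"];print(p,s["tcp_rot"],s["joints"],s["ft_force"],s["grip_force"])
a=read_camera("side")[145:295,190:330]
cv2.imwrite("pics/f.png",cv2.resize(a,None,fx=4,fy=4,interpolation=cv2.INTER_CUBIC))
```

```text
[585.13441435  45.26075807 209.95868514] [ 3.14143531e+00 -3.81744857e-04 -2.57826174e-01] [-3.52174321e-02  4.41294570e-01  1.66100011e+00 -2.75844907e-04
  1.03896040e+00  1.79354494e+00] [-2.24427124 -0.89125077  5.28730333] 30.00084936618805
```

View pics/f.png

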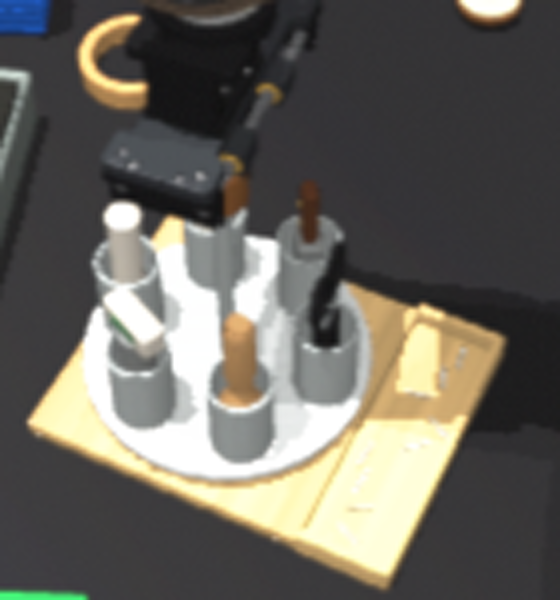

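The scissors' cup is now at about u 327, near the front; the brush cup is at 241, thermometer 142, knife 310 and marker 127. All tools are still standing. I'll refine the angle from the rims.

```bash
cat >> m.py <<'E'
print("----")
p0=r.x
# initial disc angle per camera with free image offset
for cam in("top","side"):
    o=[x for x in obs if x[0]==cam and x[2][0]=="c"]
    q=least_squares(lambda z:np.concatenate([proj(n,pt([p0[0],p0[1],0,z[0]],g))+z[1:]-uv for n,uv,g in o]),[p0[3],0,0],diff_step=1e-3)
    print(cam,np.degrees(q.x[0]).round(2),q.x[1:].round(2),q.fun.round(1))
    o=[x for x in obs if x[0]==cam and x[2][0]=="s" and x[2][3]<100]
    q=least_squares(lambda z:np.concatenate([proj(n,pt([p0[0],p0[1],z[0],0],g))+z[1:]-uv for n,uv,g in o]),[p0[2],0,0],diff_step=1e-3)
    print(cam,"stand",np.degrees(q.x[0]).round(2),q.x[1:].round(2),q.fun.round(1))
now=[(327.5,1),(241.5,0),(142.5,5),(310.5,2),(127,4)]
h=lambda z:[proj("side",pt([p0[0],p0[1],0,z[0]],("c",i,106)))[0]+z[1]-((u+.5)/4+189.5) for u,i in now]
q=least_squares(h,[p0[3]-1.36,0],diff_step=1e-3);print("now empty",np.degrees(q.x[0]),"scissors",np.degrees(q.x[0])+60,q.x[1],q.fun.round(2))
E
python3 m.py | sed -n '/----/,$p'
```

```text
----
top 183.99 [0.49 0.79] [-0.4  0.4  0.3 -0.4  0.4 -0.1 -0.1  0.5 -0.2 -0.3]
top stand -18.88 [ 0.17 -0.17] [ 0.2 -0.1  0.1 -0.1  0.   0.2 -0.3  0.1]
side 184.81 [-0.3   1.19] [ 0.3  0.5 -0.2  0.2 -0.6 -0.7  0.   1.3  0.3 -1.4]
side stand -18.88 [-0.11  1.4 ] [ 0.5  0.3  0.3 -1.  -0.9  0.6]
now empty 106.30967698828294 scissors 166.30967698828294 -0.12499738960467956 [ 0.18  0.28 -0.57 -0.27  0.4 ]
```

```bash
sed -i 's/return (q\[:2\]\/q\[2\]).round(1)/return q[:2]\/q[2]/' h.py; python3 m.py
```

```text
Traceback (most recent call last):
  File "m.py", line 19, in <module>
    r=least_squares(f,[590,20,-.25,3.1],loss="soft_l1",diff_step=1e-3)
  File "m.py", line 18, in <lambda>
    f=lambda p:np.concatenate([proj(n,pt(p,g))-uv for n,uv,g in obs])
                               ~~~~^^^^^^^^^^^
  File "h.py", line 9, in proj
    c=camera_info(n);K=np.array(c["K"]);T=np.linalg.inv(np.array(c["cam_to_world"]))
ValueError: time passes only in moves, steps and waits
```

```bash
sed -i '2a import functools\ncamera_info=functools.cache(camera_info)' h.py; python3 m.py
```

```text
[583.7746  45.1534] [-19.06 184.56]
[[-0.1, 0.1], [-0.2, 0.2], [-0.4, 0.2], [-0.8, 0.3], [0.7, -0.8], [0.2, -2.1], [-0.8, -0.7], [-0.8, 0.4], [0.0, 0.3], [-0.9, -0.4], [0.6, -0.4], [-0.5, -1.2], [-0.2, -1.1], [-0.7, -0.1], [-0.9, -0.9], [0.2, -0.8], [-0.1, -1.7], [0.3, 0.3], [0.6, -2.5]]
0 [509.   39.2 106. ]
1 [551.6 -22.6 106. ]
2 [626.3 -16.6 106. ]
3 [658.5  51.1 106. ]
4 [616.  112.9 106. ]
5 [541.2 106.9 106. ]
front [512.9  69.6 106. ]
brush [ 482.47237097 -282.25729842] [-0.9  0.3 -0.   0.5 -0.1 -1.9]
[ 413.7 -361.3   30. ] [ 619.1 -180.4   25. ]
----
top 183.92 [0.69 0.75] [-0.4  0.3  0.3 -0.3  0.4 -0.2 -0.1  0.5 -0.1 -0.3]
top stand -18.78 [ 0.34 -0.21] [ 0.1 -0.1  0.1 -0.2  0.1  0.2 -0.2  0.1]
side 184.82 [-0.3   1.02] [ 0.3  0.6 -0.2  0.2 -0.5 -0.7  0.1  1.4  0.3 -1.4]
side stand -19.23 [0.02 1.12] [ 0.7  0.5  0.1 -0.8 -0.8  0.3]
now empty 106.36633205277909 scissors 166.3663320527791 -0.1385704422239622 [ 0.17  0.31 -0.61 -0.24  0.38]
```

The scissors are at about 166.4° and the front at about 161.0°, so another −5.4°.

Emit:
move_arm([
  [[0, 0, 0], [0, 0, -1.2], 0],
  [[0, 0, 0], [0, 0, -2.0], 0],
  [[0, 0, 0], [0, 0, -1.5], 0],
  [[0, 0, 0], [0, 0, -0.7], 0],
  [[0, 0, 0], [0, 0, 0], 0],
  [[0, 0, 0], [0, 0, 0], 0],
  [[0, 0, 0], [0, 0, 0], 0],
  [[0, 0, 0], [0, 0, 0], 0],
])

```text
t: 16.65
eef_pos: [585.1, 45.2, 210.0]
tcp_rot: [3.141, -0.0, -0.352]
ft_force: [-2.3, -0.5, 5.1]
opening: 0.376
grip_force: 30.0
```

Run:
```python
from h import *
s=state();p=s["eef_pos"];print(p,s["tcp_rot"],s["ft_force"],s["grip_force"])
a=cv2.resize(read_camera("side")[145:295,190:330],None,fx=4,fy=4,interpolation=cv2.INTER_CUBIC)
S=lambda q:tuple(int(v) for v in ((proj("side",q)-[190,145]+.5)*4))
ax=np.array([583.8,45.2]);d=np.array([np.cos(np.radians(161)),np.sin(np.radians(161))])
for z in(16,106):
    cv2.line(a,S([*(ax+60*d),z]),S([*(ax+175*d),z]),(0,0,255),1)
cv2.imwrite("pics/g.png",a)
```

```text
[585.1336721   45.24444913 209.97303609] [ 3.14149476e+00 -4.12372132e-04 -3.52071655e-01] [-2.31691401 -0.50358993  5.11395453] 30.000869929790497
```

View pics/g.png

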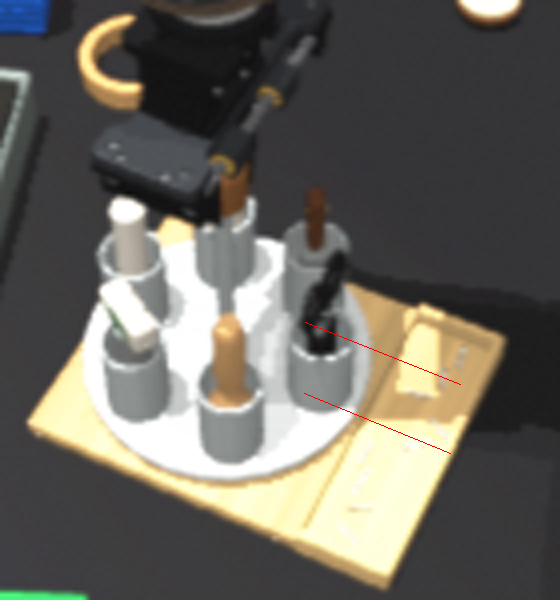

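The scissors' cup lies on the line towards the tray's middle, and everything is standing. One numeric check of the rims (u: scissors 320.5, brush 231.5, thermometer 136, knife 317, marker 132.5).

```bash
sed -i 's/^now=.*/now=[(320.5,1),(231.5,0),(136,5),(317,2),(132.5,4)]/; s/p0\[3\]-1.36/p0[3]-1.45/' m.py; python3 m.py | tail -1
```

```text
now empty 100.47393511320153 scissors 160.47393511320155 -0.18359236842739282 [ 0.79 -0.11 -0.58 -0.29  0.19]
```

```bash
python3 -c "
from cell import env
print(env.job_done())"
```

```text
the job is handed in; nothing more can be done
None
```

The brush stands bristles down in the formerly empty cup, the scissors are at the front within about 1° by the camera, and the gripper is still closed on the knob at 30 N; the job is handed in at about 17 s.

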